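Finish a flat crosswise stack of tapered ingots

ROBOT

A 6-joint arm with a two-finger parallel gripper is mounted at the origin on a cart in front of the work surface, level with it; the furniture and walls round the work are solid. World frame = base frame: x ahead of the robot, y to its left, z up, the work surface at z = 0. Lengths are in m, angles in rad, forces in N, time in s.
With the tool pointing down it reaches from about 0.375 to 0.975 m from the base axis. Payload 3.8 kg.
Tool frame: the origin (TCP) lies at the very end of the fingers, on their centre line; the grasp point (between the pads) lies bot.hold_point_z behind it (bot.hold_point_z is the distance from the TCP to the grasp point, in m); z points along the fingers, y is the line along which they close (so a half turn about z gives the same grasp; the last joint's range is limited). The gripper opens to 85 mm and grips with 20 to 120 N. Pads are 22 mm wide; open, the fingers measure 114 mm over their backs; the gripper's body (76 mm by 85 mm) begins 54 mm behind the grasp point. The pads swing forward as they close: fully open they stand 13 mm farther back than shut.
Start: joints at [-1.15, 0.264, 1.604, -0, 1.274, -0.037], TCP at [0.298, -0.605, 0.231] pointing down, gripper open.
Joint ranges: [-2.63, 2.63], [-0.94, 2.18], [0.31, 2.57], [-1.31, 4.45], [0, 2.66], [-2.55, 2.55]. Speed limits (rad/s): [2.57, 2.57, 3.14, 3.14, 3.14, 3.14].

INTERFACE

Orientations are given as a rotation vector (axis times angle).
In Python, from workcell import bot, eyes, finish_job gives the robot as it stands (bot), with the cameras (eyes) and the job as plain functions.
- The arm moves only by the shell command python3 jog.py FILE [OPENING] [FORCE], which reads ROWS from the file FILE. ROWS is a JSON list of rows, 1 to 5 of them, each of 4 numbers: dx, dy, dz in shares of the most that a row can go, 1 being 62.5 mm, then a turn about the tool's z in normalised numbers (1 is pi rad); each row shifts and turns the commanded pose from where the row before left it, along the tool's axes as they then stand; what a row does not reach is not made up. A row lasts 1/8 s, in which the tool goes at most 0.0625 m and 0.188 rad, less where a joint would pass 70% of its speed; a pose out of reach is approached as far as the arm can. OPENING is the opening from 0.0 (shut) to 1.0 (fully open), set as the command begins (- or left out keeps the last). The fingers move at their own pace and stop on an object; FORCE is the grip in N (left out, the last holds). Time passes only in rows, so rows that do not move let the fingers close. It prints the time, the measured TCP pose, the force, the opening and the grip force at its end. No shift or turn number may pass 1 either way. Input that does not fit is refused with a message, and nothing moves.
- bot.read_state(): the state, without advancing time (a new reading comes with each control period).
- eyes.read_camera(name): name is "side" or "top"; returns the picture (480x640x3 uint8, red, green, blue); there is no depth.
- eyes.camera_info(name): a dict with "intrinsics" (3x3 intrinsics, pixels), "extrinsics" (4x4, takes a point from camera to world coordinates). Camera axes: x right, y down, z forward; pixel columns grow to the right and rows downward; lengths in m; the calibration is good to about 2 mm. A picture is of the moment at which its call begins. camera_info takes no time and is no camera call.
- finish_job(): hands the job in; it is judged then, once.
The state is a dict: "time": time; "q": joint angles; "joint_vel": joint speeds; "joint_torque": joint torques, N m; "tool_pos": TCP position; "tcp_rot": TCP orientation; "wrist_force": force on the tool from outside, world axes, zero at the start; "torque": the same for the moment, N m; "width": opening from 0.0 (shut) to 1.0 (fully open); "grip_force": force on a finger pad.
Only numpy, scipy, OpenCV 4.12 (cv2) and the standard library are available. Lean on these libraries where they do the work, as an engineer would, in place of code of your own. Each camera call takes 0.05 s, during which the arm holds its last target. There are 200 camera calls.

TASK

Finish the stack of tapered ingots on the plywood bearer in two flat layers. Turn one of the two ingots that lie on their sides upside down (wide face up) and lay it on the bearer beside the one already there, flanks nested and tops level, pushed together until both are tight against each other and the fence; then lay the ingot that lies right way up, still wide face down, and the last one, upside down, crosswise on top, side by side and nested in the same way, with the stack's four sides about even. Leave the other things on the worktop where they stand.

Things in the scene. Friction and masses are not known exactly. Their poses are not given: they have to be found in the camera images.
- bearer: fixed plywood block under the stack, 50 mm along x, top 14 mm above the worktop, reaching 47 mm from its origin to +y and to an aluminium fence at -y (inner face at y = -37.5 mm, 12 mm thick, top 26 mm above the worktop). Origin: on the worktop under the middle of the finished stack; x along the fence, roughly away from the robot; y away from the fence; z up.
- lower_place (a point): where the centre of the second lower ingot belongs: 17.5 mm to +y of the bearer's origin, 30 mm above the worktop, 35 mm from the first one's centre once that is at the fence (35 mm is the nested pitch), length along the bearer's x. Axes as the bearer's.
- upper_place_near (a point): centre of one upper ingot: 17.5 mm to -x of the bearer's origin, 62 mm above the worktop, length along the bearer's y. Axes as the bearer's.
- upper_place_far (a point): centre of the other upper ingot: 17.5 mm to +x of the bearer's origin, 62 mm above the worktop, length along the bearer's y. Axes as the bearer's.
- ingot_a: plain grey metal bar ingot, 70 mm long, 40 mm wide at the wide face, 30 mm at the narrow face, 32 mm high, flanks sloping 8.9 degrees, square flat ends, 0.45 kg. Origin at mid length, width and height; x along its length, y flank to flank, z from the wide to the narrow face (z up = right way up). Starts loose on the bearer, right way up, 2 to 7 mm short of the fence.
- ingot_b: Ingot like ingot_a, same axes. At the start it lies on a flank on the worktop (origin 17.3 mm up), length roughly along world x, narrow face (z) pointing roughly to the left, +y (within 0.4 rad) and 8.9 degrees down; rolling it 81 degrees about its length, wide face going up, turns it upside down.
- ingot_c: Ingot like ingot_a, same axes. At the start it lies right way up (wide face down) on the worktop, length roughly along world x.
- ingot_d: Ingot like ingot_a, same axes. At the start it lies on a flank on the worktop (origin 17.3 mm up), length roughly along world x, narrow face (z) pointing roughly to the left, +y (within 0.4 rad) and 8.9 degrees down; rolling it 81 degrees about its length, wide face going up, turns it upside down.
- timer: bystander: small grey bench timer, 62x62x20 mm, origin under its centre; leave it
- jar: bystander: small white jar with a green lid, 36 mm across, 45 mm high, origin under its centre; leave it
- spanner: bystander: steel spanner lying flat, 153 mm long, 32 mm wide, 7 mm high, origin under its centre; leave it
- ferrule_box: bystander: small white hinged plastic box, 44x48x24 mm, origin under its centre; leave it
- reagent_bottle: bystander: brown bottle with a blue cap, 66 mm across, 137 mm high, at the back; leave it

How it is judged:
By the outcome, as a careful person would: the job done as asked, in the order asked, and still so for the second after the job is handed in, with the robot touching nothing.
It also fails if it takes over 72 s, if anything falls off the work surface, if the arm or the gripper's body presses on something with over 40 N, if the wrist force passes 120 N, or if a joint passes its speed limit or range.

## Working session

There is one attempt and no reset: what is moved stays moved. The work goes in short steps, Python scripts to look and compute and a shell command to move; the robot and the scene stay as the last step left them, time stands still between calls to the robot, and variables do not carry over. Pictures are saved under pics/ and viewed, at most 10 in all, crops included, and the job is handed in when it is done.

```bash
ls; mkdir -p pics; python3 - <<'E'
from workcell import bot, eyes, finish_job
import cv2,numpy as np
np.set_printoptions(precision=4,suppress=True)
for n in("side","top"):
    i=eyes.camera_info(n);print(n,i["intrinsics"],i["extrinsics"])
    cv2.imwrite(f"pics/{n}0.png",eyes.read_camera(n)[:,:,::-1])
print(bot.hold_point_z,bot.read_state())
E
```

```text
jog.py
pics
workcell.py
side [[478.1528   0.     316.0055]
 [  0.     478.1528 236.289 ]
 [  0.       0.       1.    ]] [[ 0.9294  0.3036 -0.2101  0.7681]
 [ 0.3691 -0.7764  0.5109 -0.4505]
 [-0.008  -0.5523 -0.8336  0.8332]
 [ 0.      0.      0.      1.    ]]
top [[494.0555   0.     317.6879]
 [  0.     494.0555 231.0342]
 [  0.       0.       1.    ]] [[ 0.0175 -0.9968  0.0776  0.5219]
 [-0.9997 -0.0186 -0.0137  0.0097]
 [ 0.0151 -0.0773 -0.9969  0.9874]
 [ 0.      0.      0.      1.    ]]
0.0187 {'time': 0.1, 'q': array([-1.1499,  0.2647,  1.6052,  0.    ,  1.2737, -0.0369]), 'joint_vel': array([ 0.0001, -0.0005, -0.0041,  0.0003,  0.0001,  0.0015]), 'joint_torque': array([  0.0003, -51.6706, -36.8591,  -0.0001,   0.0062,   0.    ]), 'tool_pos': array([ 0.2981, -0.6049,  0.2301]), 'tcp_rot': array([-3.0577, -0.7124,  0.0006]), 'wrist_force': array([-0.6665, -0.0722, -0.3237]), 'torque': array([ 0.0458, -0.0021,  0.0139]), 'grip_force': 0.0, 'width': 1.000137622226791}
```

View pics/top0.png

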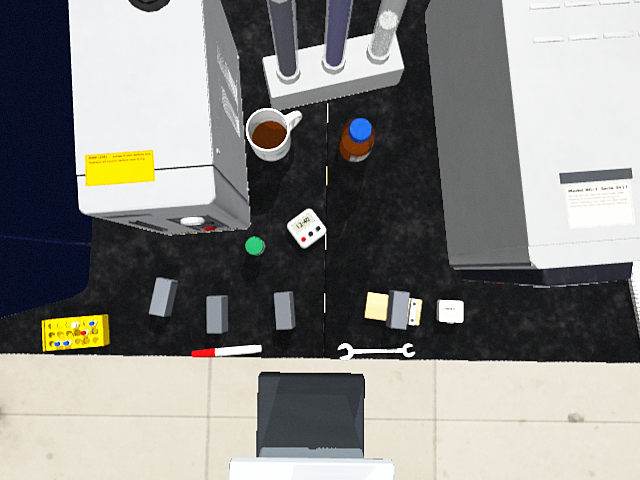

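View pics/side0.png

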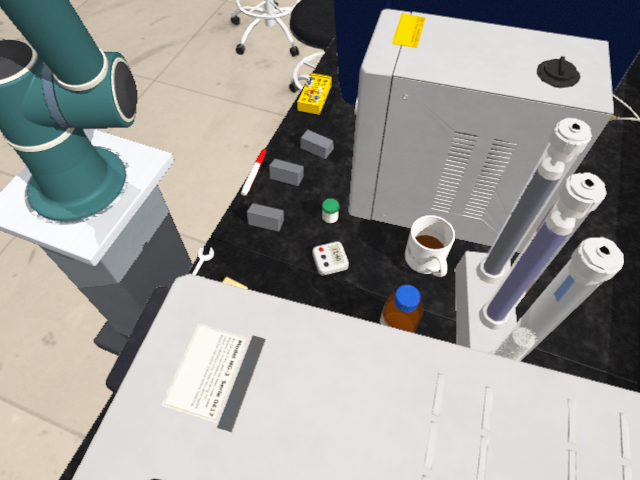

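The top view shows the bearer with ingot_a at about (400,308). The other three ingots are near (163,297), (217,314) and (284,310), with the spanner, box, jar and timer close by. In the side view, the instrument on the right hides almost all of the bearer. Next I'll enlarge both views.

```bash
python3 - <<'E'
import cv2,numpy as np
t=cv2.imread("pics/top0.png");s=cv2.imread("pics/side0.png")
R=lambda im,x0,x1,y0,y1,k:cv2.resize(im[y0:y1,x0:x1],None,fx=k,fy=k,interpolation=cv2.INTER_CUBIC)
a=R(t,145,245,270,340,4);a2=R(t,260,310,270,340,4);b=R(t,355,475,280,335,6.6)
A=np.hstack([a,a2]);A=np.pad(A,((0,0),(0,800-A.shape[1]),(0,0)))
b=np.pad(b[:,:800],((0,0),(0,max(0,800-b.shape[1])),(0,0)))
S=cv2.imwrite("pics/c1.png",np.vstack([A[:237],A[237:],b[:320]])[:600])
cv2.imwrite("pics/c2.png",R(s,235,345,120,240,5))
E
```

```text
(no output)
```

View pics/c1.png

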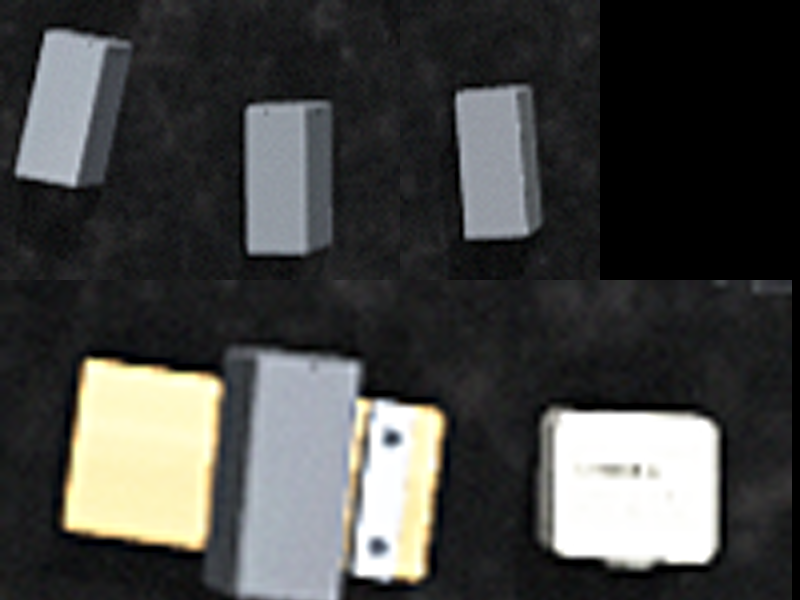

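View pics/c2.png

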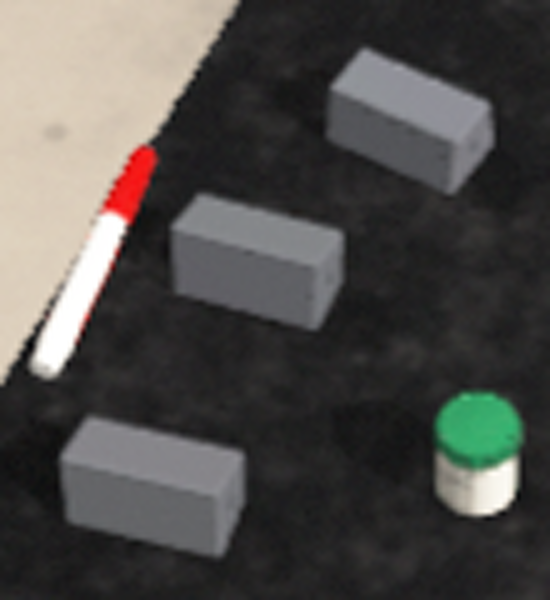

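The enlarged top view shows ingot_a, two screws in the white fence and the bearer's left end at crop (88,357)-(65,530). The side crop shows all three loose ingots with their top, -y and +x faces. I'll fit box models to the corners I read off, testing the upright and on-flank hypotheses.

```bash
cat > geo.py <<'E'
import numpy as np
from workcell import bot, eyes, finish_job
from scipy.optimize import least_squares
np.set_printoptions(precision=4,suppress=True)
CI={n:eyes.camera_info(n) for n in("side","top")}
def proj(n,P):
    K=CI[n]["intrinsics"];E=CI[n]["extrinsics"]
    c=(np.atleast_2d(P)-E[:3,3])@E[:3,:3]; return (c/c[:,2:])[:,:2]@K[:2,:2].T+K[:2,2]
s,c=np.sin(np.arctan(5/32)),np.cos(np.arctan(5/32))
X=.035
def sect(mode): # (y,z) of wide/narrow corners rel. centre: bottom-y-, top-y-, top-y+, bottom y+
    up=np.array([[-20,-16],[-15,16],[15,16],[20,-16]])/1e3
    if mode=="up": return up
    if mode=="down": return np.array([[-15,-16],[-20,16],[20,16],[15,-16]])/1e3
    # flank: ingot z -> (y=c,z=-s), ingot y(+) -> (s,c) up
    w=lambda iy,iz:[iy*s+iz*c,iy*c-iz*s]
    return np.array([w(-20,-16),w(20,-16),w(15,16),w(-15,16)])/1e3
def corners(mode,p): # p=x,y,z,yaw -> dict key (i, 'f'/'n')
    S=sect(mode);o={}
    for i,(y,z) in enumerate(S):
        for k,x in(("f",X),("n",-X)):
            o[f"{i}{k}"]=np.array([p[0]+x*np.cos(p[3])-y*np.sin(p[3]),p[1]+x*np.sin(p[3])+y*np.cos(p[3]),p[2]+z])
    return o
def fit(mode,obs,p0,zfix=None):
    def f(p):
        if zfix is not None:p=np.r_[p[:2],zfix,p[3]]
        C=corners(mode,p)
        return np.concatenate([(proj(n,C[k])[0]-q) for n,k,q in obs])
    r=least_squares(f,p0,loss="soft_l1");return r.x,f(r.x)
E
cat > fit0.py <<'E'
from geo import *
T=lambda u,v,ox=0,x0=145:((u-ox+.5)/4-.5+x0,(v+.5)/4-.5+270)
Sd=lambda u,v:((u+.5)/5-.5+235,(v+.5)/5-.5+120)
B=lambda u,v:((u+.5)/6.6-.5+355,(v-280+.5)/6.6-.5+280)
tk=["2f","1f","0f","2n","1n","0n"]; sk=["2n","2f","1f","1n","0n","0f","3f"]
def mk(t,sd): return [("top",k,np.array(q)) for k,q in zip(tk,t)]+[("side",k,np.array(Sd(*q))) for k,q in zip(sk,sd)]
I={"L":mk([T(45,30),T(104,38),T(130,42),T(15,178),T(78,187),T(103,182)],[(365,47),(490,98),(452,143),(330,88),(327,135),(450,193),(493,143)]),
"M":mk([T(247,105),T(308,103),T(331,101),T(247,254),T(307,255),T(331,244)],[(203,193),(344,233),(318,265),(173,233),(173,290),(317,328),(343,273)]),
"R":mk([T(*q,400,260) for q in[(457,90),(518,87),(529,86),(465,240),(527,238),(541,228)]],[(92,415),(245,453),(222,493),(62,457),(65,520),(222,556),(243,505)])}
for k,y0 in(("L",.31),("M",.21),("R",.07)):
    for m in("up","flank"):
        p,r=fit(m,I[k],[.37,y0,.017,0]);print(k,m,p,"rms",np.sqrt((r**2).mean()))
a=[("top",k,np.array(B(*q))) for k,q in zip(["2f","1f","2n","1n","3f","3n"],[(248,350),(362,360),(240,594),(340,598),(226,348),(205,585)])]
p,r=fit("up",a,[.37,-.14,.03,0],.03);print("a",p,r)
# bearer
pts=np.array([B(*q) for q in[(88,357),(65,530),(220,378),(208,550)]]);
M=np.array([[.025,.047,.014],[-.025,.047,.014]])
def W(p,P): co,si=np.cos(p[2]),np.sin(p[2]);P=np.atleast_2d(P);return np.c_[p[0]+P[:,0]*co-P[:,1]*si,p[1]+P[:,0]*si+P[:,1]*co,P[:,2]]
fp=np.array([B(*q) for q in[(407,403),(387,580),(375,400),(357,577)]])
FM=np.array([[.025,-.0495,.026],[-.025,-.0495,.026],[.025,-.0375,.026],[-.025,-.0375,.026]])
def f(p):
    e=[(proj("top",W(p,M))-pts[:2]).ravel()]
    d=proj("top",W(p,[[.025,p[3],.014],[-.025,p[4],.014]]))-pts[2:]
    return np.concatenate(e+[d.ravel(),(proj("top",W(p,FM))-fp).ravel()])
r=least_squares(f,[.37,-.14,0,0,0],loss="soft_l1");print("bearer",r.x,f(r.x).reshape(-1,2))
np.save("bearer.npy",r.x[:3])
E
python3 fit0.py
```

```text
L up [ 0.4649  0.2974  0.0139 -0.1598] rms 0.5189782251632731
L flank [ 0.4651  0.2942  0.0175 -0.1535] rms 1.227482108313833
M up [0.4333 0.1924 0.0138 0.0246] rms 0.7079338782879137
M flank [0.4337 0.19   0.0154 0.0354] rms 0.6485816346593125
R up [0.4427 0.0617 0.0135 0.0787] rms 1.14261650730963
R flank [0.4431 0.0595 0.0145 0.0833] rms 0.5710157152818172
a [ 0.4493 -0.1615  0.03   -0.0623] [ 1.1396  0.0605 -0.4056 -0.1978 -0.1594  0.3029  0.5098  0.9506 -0.7967
 -0.5262 -0.073  -0.4577]
bearer [ 0.4498 -0.1468 -0.1218  0.0064  0.0034] [[-0.5301  0.4227]
 [-0.3976 -0.2641]
 [-0.0172  0.1233]
 [ 0.0269 -0.1952]
 [ 1.1558  0.6598]
 [ 0.9995 -0.2938]
 [-0.1245  0.2532]
 [-0.6093 -0.7026]]
```

Fits: the left ingot is right way up, so it is ingot_c. The middle and right ones lie on their flanks, and the heights agree with the given ones to about 2 mm. First I turn the tool, then go over beside the right one (R).

Careful with the scale: shifts go in shares of 62.5 mm and turns go in shares of pi rad. That gives: -0.17 rad / 3.1416 = -0.0541.

```bash
cat > go.py <<'E'
import sys;from geo import *
from scipy.spatial.transform import Rotation as Ro
# go.py x y z yaw : tool-frame displacement AFTER turning so that tool y lies along yaw
x,y,z,yaw=map(float,sys.argv[1:5]);st=bot.read_state()
R=Ro.from_rotvec(st["tcp_rot"]).as_matrix();psi=np.arctan2(R[1,0],R[0,0]);tgt=yaw+np.pi/2
tgt=min((tgt+k*np.pi for k in(-1,0,1)),key=lambda t:abs(t-psi)) if len(sys.argv)<6 else tgt
turn=-(tgt-psi);tx=np.array([np.cos(tgt),np.sin(tgt)]);ty=np.array([np.sin(tgt),-np.cos(tgt)])
d=np.array([x,y,z])-st["tool_pos"]
print("turn %.4f then dx %.4f dy %.4f dz %.4f  psi %.3f q"%(turn,d[:2]@tx,d[:2]@ty,-d[2],psi),st["q"],st["time"])
E
echo '[[0,0,0,-0.0541],[0,0,0,-0.0541],[0,0,0,-0.0541],[0,0,0,-0.0541],[0,0,0,-0.0541]]' > m.json && python3 jog.py m.json 0.3 20
echo '[[0,0,0,-0.0541],[0,0,0,-0.0541]]' > m.json && python3 jog.py m.json
python3 go.py .443 .018 .08 .08 f
```

```text
time: 0.72
tool_pos: [0.2982, -0.6051, 0.2305]
tcp_rot: [-2.487, -1.917, -0.001]
wrist_force: [0.9, -0.6, 0.2]
width: 0.298
grip_force: 0.0
time: 0.98
tool_pos: [0.2981, -0.6051, 0.2305]
tcp_rot: [-2.127, -2.31, -0.001]
wrist_force: [-0.1, 0.6, 0.3]
width: 0.303
grip_force: 0.0
turn 0.0026 then dx 0.6095 dy 0.1942 dz 0.1505  psi 1.653 q [-1.1499  0.2644  1.6049 -0.      1.2737 -1.2325] 0.975
```

Scaled: 0.05 m is 0.8, 0.016 m is 0.256.

```bash
echo '[[0.8,0.256,0,0],[0.8,0.256,0,0],[0.8,0.256,0,0],[0.8,0.256,0,0],[0.8,0.256,0,0]]' > m.json && python3 jog.py m.json >/dev/null
echo '[[0.8,0.256,0,0],[0.8,0.256,0,0],[0.8,0.256,0,0],[0.8,0.256,0,0],[0.8,0.256,0,0]]' > m.json && python3 jog.py m.json >/dev/null
echo '[[0.8,0.256,0,0],[0.8,0.256,0.8,0],[0,0,0.8,0],[0,0,0.8,0],[0,0,0,0]]' > m.json && python3 jog.py m.json
python3 go.py .443 .018 .034 .08 f
```

```text
time: 2.85
tool_pos: [0.4371, 0.001, 0.084]
tcp_rot: [-2.128, -2.3, 0.011]
wrist_force: [0.0, 0.5, 0.5]
width: 0.298
grip_force: 0.0
turn -0.0024 then dx 0.0165 dy 0.0073 dz 0.0500  psi 1.648 q [-0.0548 -0.0366  2.231  -0.      0.9579 -0.1323] 2.85
```

Scaled: 0.025 m is 0.4, 0.024 m is 0.384.

```bash
echo '[[0.256,0.112,0.4,0],[0,0,0.384,0],[0,0,0,0]]' > m.json && python3 jog.py m.json
echo '[[0.08,0,0,0],[0.08,0,0,0],[0.08,0,0,0],[0.064,0,-0.016,0],[0.064,0,-0.032,0]]' > m.json && python3 jog.py m.json
python3 - <<'E'
from workcell import bot, eyes, finish_job;import cv2,numpy as np
t=eyes.read_camera("top")[:,:,::-1];s=eyes.read_camera("side")[:,:,::-1]
R=lambda im,x0,x1,y0,y1,k:cv2.resize(im[y0:y1,x0:x1],None,fx=k,fy=k,interpolation=cv2.INTER_CUBIC)
cv2.imwrite("pics/p1.png",np.hstack([R(t,230,330,240,340,4),R(s,225,325,140,240,4)]))
E
```

```text
time: 3.22
tool_pos: [0.4475, 0.0169, 0.0397]
tcp_rot: [-2.134, -2.304, 0.001]
wrist_force: [-0.4, 0.2, 0.8]
width: 0.305
grip_force: 0.0
time: 3.85
tool_pos: [0.4458, 0.0402, 0.0423]
tcp_rot: [-2.134, -2.305, 0.0]
wrist_force: [0.2, -0.0, 0.3]
width: 0.303
grip_force: 0.0
```

View pics/p1.png

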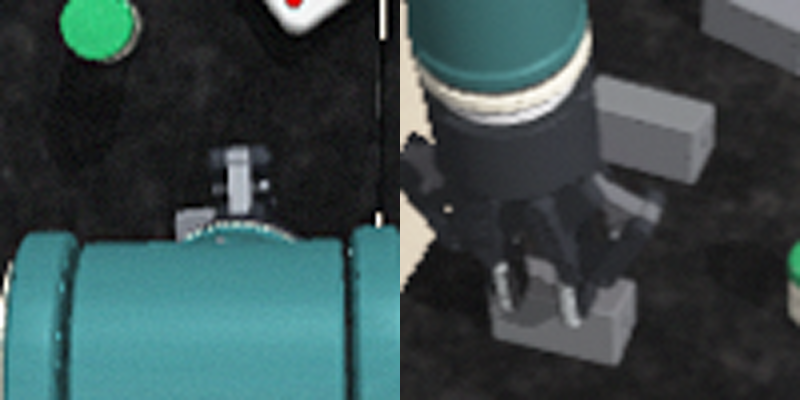

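The fingers (side view crop about (505,285) and (570,300)) are still just above the ingot's top edge, at z = 42 mm, and have not touched it. I'll back off, go lower and push again.

Scaled: -0.022 m is -0.352, 0.008 m is 0.128.

```bash
echo '[[-0.352,0,0,0],[0,0,0.128,0],[0,0,0,0]]' > m.json && python3 jog.py m.json | grep -E "pos|force"
echo '[[0.128,0,0,0],[0.08,0,0,0],[0.064,0,0,0],[0.064,0,0,0]]' > m.json && python3 jog.py m.json| grep -E "pos|force"
echo '[[0.064,0,-0.016,0],[0.064,0,-0.032,0]]' > m.json && python3 jog.py m.json| grep -E "pos|force"
```

```text
tool_pos: [0.4466, 0.0181, 0.0332]
wrist_force: [-0.8, 0.7, 0.3]
grip_force: 0.0
tool_pos: [0.4463, 0.0381, 0.0351]
wrist_force: [-4.1, -10.9, 14.4]
grip_force: 7.3
tool_pos: [0.4458, 0.0458, 0.0388]
wrist_force: [-4.1, -5.6, 12.3]
grip_force: 5.5
```

```bash
cat > snap.py <<'E'
import sys;from workcell import bot, eyes, finish_job;import cv2,numpy as np
# snap.py name  tx0 ty0  sx0 sy0 (100 px windows, x4)
n=sys.argv[1];a,b,c,d=map(int,sys.argv[2:6])
t=eyes.read_camera("top")[:,:,::-1];s=eyes.read_camera("side")[:,:,::-1]
cv2.imwrite(f"pics/{n}_top.png",t);cv2.imwrite(f"pics/{n}_side.png",s)
R=lambda im,x,y:cv2.resize(im[y:y+100,x:x+100],None,fx=4,fy=4,interpolation=cv2.INTER_CUBIC)
cv2.imwrite(f"pics/{n}.png",np.hstack([R(t,a,b),R(s,c,d)]))
E
python3 snap.py p2 230 240 225 140
```

```text
(no output)
```

View pics/p2.png

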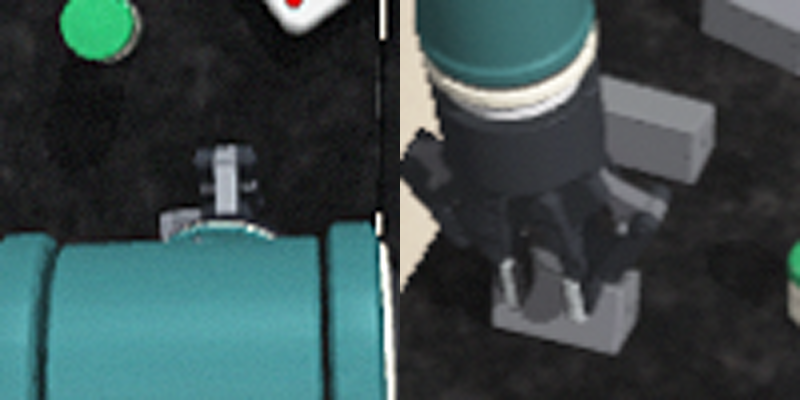

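The ingot slid about 5 mm instead of tipping, because the push had no lift and finger friction was holding it down. I'll retry, contacting lower and following the tipping arc up and forward.

Scaled: -0.018 m is -0.288, 0.009 m is 0.144.

```bash
echo '[[-0.288,0,0,0],[0,0,0.144,0],[0,0,0,0]]' > m.json && python3 jog.py m.json | grep -E "pos|force"
echo '[[0.144,0,0,0],[0.048,0,0,0]]' > m.json && python3 jog.py m.json| grep -E "pos|force"
echo '[[0.1088,0,-0.104,0],[0.1248,0,-0.072,0]]' > m.json && python3 jog.py m.json| grep -E "pos|force"
echo '[[0.1328,0,-0.04,0],[0.1376,0,-0.016,0],[0,0,0,0]]' > m.json && python3 jog.py m.json| grep -E "pos|force"
python3 snap.py p3 230 240 225 140
```

```text
tool_pos: [0.4456, 0.0292, 0.0272]
wrist_force: [-0.3, -0.5, -0.1]
grip_force: 0.0
tool_pos: [0.4459, 0.0413, 0.0283]
wrist_force: [-0.7, -4.9, 3.9]
grip_force: 2.3
tool_pos: [0.4448, 0.0563, 0.0397]
wrist_force: [0.4, -0.8, 0.0]
grip_force: 0.3
tool_pos: [0.4433, 0.0731, 0.0427]
wrist_force: [-0.7, -0.1, 0.3]
grip_force: 0.0
```

View pics/p3.png

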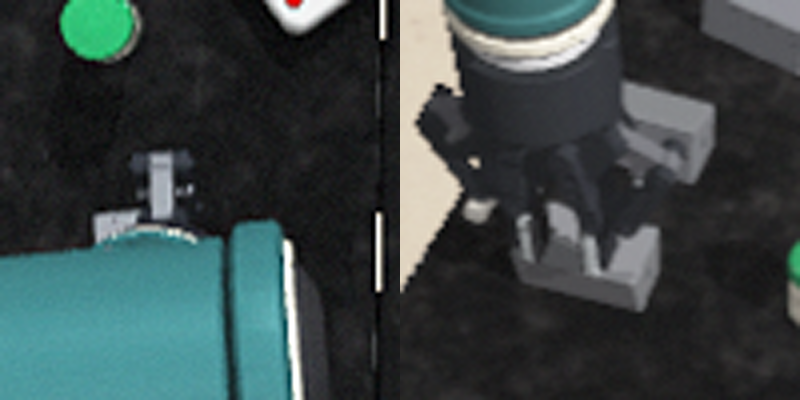

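Scaled: -0.06 m is -0.96, -0.05 m is -0.8.

```bash
echo '[[-0.32,0,-0.48,0],[-0.8,0,-0.64,0],[-0.96,0,-0.32,0],[-0.96,0,0,0],[-0.64,0,0,0]]' > m.json && python3 jog.py m.json 1.0
cat > ifit.py <<'E'
from geo import *;import cv2
from scipy.optimize import minimize
UP=4
def render_cost(im,n,mode,p,box,bg):
    x0,y0,w,h=box
    C=corners(mode,p);cam=CI[n]["extrinsics"][:3,3]
    q={k:(proj(n,v)[0]-[x0,y0]) for k,v in C.items()}
    faces=[[f"{i}f",f"{i}n",f"{(i+1)%4}n",f"{(i+1)%4}f"] for i in range(4)]+[["0f","1f","2f","3f"],["0n","1n","2n","3n"]]
    cen=np.mean(list(C.values()),0);crop=im[y0:y0+h,x0:x0+w]
    acc=np.zeros((h,w),np.float32);tot=np.zeros((h,w),np.float32);M=[]
    for f in faces:
        P=np.array([C[k] for k in f]);nn=np.cross(P[1]-P[0],P[2]-P[0]);fc=P.mean(0)
        if nn@(fc-cen)<0:nn=-nn
        if nn@(cam-fc)<=0:continue
        m=np.zeros((h*UP,w*UP),np.uint8)
        cv2.fillConvexPoly(m,np.round((np.array([q[k] for k in f])+.5)*UP*16-8).astype(int),1,cv2.LINE_8,4)
        m=cv2.resize(m.astype(np.float32),(w,h),interpolation=cv2.INTER_AREA);M.append(m.ravel())
    A=np.array(M+[1-np.minimum(sum(M),1)]).T
    v,*_=np.linalg.lstsq(A,crop.ravel(),rcond=None)
    return ((A@v-crop.ravel())**2).mean(),v
Z={"up":.016,"down":.016,"flank":.0173}
def ifit(ims,mode,p0,base=0.,dz={},free=0):
    # ims: {cam: gray}; refine x,y,yaw (and side-image offset absorbed by per-camera shift)
    boxes={}
    for n in ims:
        u=np.array([proj(n,v)[0] for v in corners(mode,[p0[0],p0[1],Z[mode]+base,p0[2]]).values()])
        a=np.floor(u.min(0)-8).astype(int);b=np.ceil(u.max(0)+8).astype(int);boxes[n]=(*a,*(b-a))
    def f(p):return sum(render_cost(ims[n],n,mode,[p[0],p[1],Z[mode]+base,p[2]],boxes[n],0)[0] for n in ims)
    s=np.array([[0,0,0],[.006,0,0],[0,.006,0],[0,0,.1]])+np.array(p0)
    r=minimize(f,p0,method="Nelder-Mead",options=dict(initial_simplex=s,xatol=1e-5,fatol=1e-3,maxiter=300))
    return r.x,r.fun
def gray(n,path=None):
    im=cv2.imread(path)[:,:,::-1] if path else eyes.read_camera(n)
    return im.astype(np.float32).mean(2)
E
cat > check.py <<'E'
from ifit import *
i0={n:gray(n,f"pics/{n}0.png") for n in("top","side")}
for k,p in(("L",[.4649,.296,-.155]),("M",[.4335,.191,.03]),("R",[.443,.06,.08])):
    for m in("up","flank","down"):
        print(k,m,*[ifit({n:i0[n]},m,p) for n in i0])
im={n:gray(n) for n in("top","side")};[cv2.imwrite(f"pics/g_{n}.png",im[n]) for n in im]
for m in("up","flank","down"):print("R now",m,*[min((ifit({n:im[n]},m,[.443,y,.08]) for y in(.08,.09,.1)),key=lambda t:t[1]) for n in im])
E
python3 check.py
```

```text
time: 7.15
tool_pos: [0.4611, -0.158, 0.1321]
tcp_rot: [2.135, 2.302, 0.001]
wrist_force: [0.7, 0.8, 0.2]
width: 1.0
grip_force: 0.0
L up (array([ 0.465 ,  0.2962, -0.1731]), np.float64(75.91455841064453)) (array([ 0.4664,  0.2946, -0.1733]), np.float64(166.3264617919922))
L flank (array([ 0.4651,  0.2932, -0.1677]), np.float64(104.88060760498047)) (array([ 0.4668,  0.2931, -0.1698]), np.float64(263.3565979003906))
L down (array([ 0.4644,  0.2915, -0.1764]), np.float64(615.9525756835938)) (array([ 0.4662,  0.2907, -0.1662]), np.float64(244.68238830566406))
M up (array([0.4331, 0.1919, 0.0436]), np.float64(107.62368774414062)) (array([0.4344, 0.1902, 0.0254]), np.float64(263.4805603027344))
M flank (array([0.4336, 0.1894, 0.0459]), np.float64(90.57112884521484)) (array([0.4352, 0.1885, 0.0489]), np.float64(274.3214416503906))
M down (array([0.4334, 0.1868, 0.0325]), np.float64(370.9554138183594)) (array([0.4353, 0.1853, 0.0312]), np.float64(554.5066528320312))
R up (array([0.4428, 0.0616, 0.0988]), np.float64(82.00676727294922)) (array([0.4437, 0.0595, 0.0854]), np.float64(213.13136291503906))
R flank (array([0.4434, 0.0588, 0.1008]), np.float64(105.83887481689453)) (array([0.4444, 0.058 , 0.089 ]), np.float64(189.69198608398438))
R down (array([0.4432, 0.0574, 0.0961]), np.float64(537.8822021484375)) (array([0.4447, 0.0547, 0.0873]), np.float64(373.6216125488281))
R now up (array([0.4412, 0.0966, 0.0831]), np.float64(131.6405792236328)) (array([0.4418, 0.0968, 0.0636]), np.float64(1127.1741943359375))
R now flank (array([0.4417, 0.0951, 0.0814]), np.float64(152.77049255371094)) (array([0.4424, 0.096 , 0.0676]), np.float64(1235.031982421875))
R now down (array([0.4416, 0.0934, 0.0798]), np.float64(180.3080291748047)) (array([0.443 , 0.0923, 0.075 ]), np.float64(1223.1617431640625))[ WARN:0@4.813] global loadsave.cpp:1063 imwrite_ Unsupported depth image for selected encoder is fallbacked to CV_8U.
```

```bash
python3 - <<'E'
import cv2,numpy as np
R=lambda im,x,y,w,k:cv2.resize(im[y:y+w,x:x+w],None,fx=k,fy=k,interpolation=cv2.INTER_CUBIC)
t=cv2.imread("pics/g_top.png");s=cv2.imread("pics/g_side.png")
cv2.imwrite("pics/v4.png",np.hstack([R(t,245,285,50,8),R(s,240,155,75,16/3)]))
E
```

View pics/v4.png

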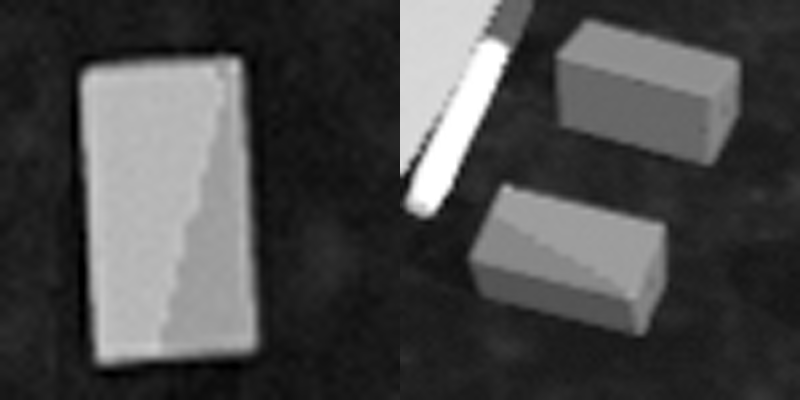

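The picture shows it upside down now: the wide face (20 px, 40 mm) is on top with no flank in sight, and the diagonal is only the arm's shadow. I'll grasp it by its ends.

Careful with the scale: shifts go in shares of 62.5 mm and turns go in shares of pi rad. That gives: 0.06 m is 0.96, 0.02 m is 0.32.

```bash
python3 go.py .442 .093 .06 .078 f
echo '[[0.96,0,0,0],[0.96,0,0,0],[0.96,0,0.32,0],[0.96,0,0.32,0],[0,0,0,0]]' > m.json && python3 jog.py m.json 1.0 | grep pos; python3 go.py .442 .093 -0.004 .078 f
```

```text
turn -0.0057 then dx 0.2527 dy 0.0004 dz 0.0718  psi 1.643 q [-0.3822 -0.0056  2.1    -0.0012  1.0458 -0.4539] 7.25
tool_pos: [0.4396, 0.0865, 0.09]
turn 0.0057 then dx 0.0063 dy 0.0029 dz 0.0940  psi 1.655 q [ 0.1379 -0.0276  2.2093  0.0013  0.9644  0.0535] 7.875
```

Scaled: 0.03 m is 0.48, 0.02 m is 0.32.

```bash
echo '[[0.096,0.048,0.48,0],[0,0,0.48,0],[0,0,0.32,0],[0,0,0.16,0],[0,0,0,0]]' > m.json && python3 jog.py m.json | grep -E "pos|force"; python3 go.py .442 .093 -0.004 .078 f
```

```text
tool_pos: [0.4447, 0.0885, 0.0016]
wrist_force: [0.9, 0.2, -0.1]
grip_force: 0.0
turn -0.0017 then dx 0.0047 dy -0.0023 dz 0.0056  psi 1.647 q [ 0.1415  0.124   2.2556 -0.      0.7634  0.0651] 8.5
```

Scaled: 0.0056 m is 0.0896, 0.0047 m is 0.0752.

```bash
echo '[[0.0752,-0.032,0.0896,0],[0,0,0,0]]' > m.json && python3 jog.py m.json | grep -E "pos|force"
echo '[[0,0,0,0],[0,0,0,0],[0,0,0,0],[0,0,0,0]]' > m.json && python3 jog.py m.json 0.0 60; python3 go.py .442 .093 -0.004 .078 f
```

```text
tool_pos: [0.4428, 0.0937, -0.0034]
wrist_force: [-0.1, 0.3, -0.5]
grip_force: 0.0
time: 9.25
tool_pos: [0.4433, 0.0937, -0.0029]
tcp_rot: [2.134, 2.305, 0.001]
wrist_force: [-2.0, 0.8, 6.9]
width: 0.81
grip_force: 70.6
turn -0.0009 then dx -0.0006 dy -0.0014 dz 0.0011  psi 1.648 q [0.1531 0.1304 2.2597 0.0002 0.7507 0.0759] 9.25
```

Gripped: 0.81 × 85 mm ≈ 69 mm, which matches the ingot's 70 mm length. Now I lift it and carry it to the bearer.

Scaled: -0.05 m is -0.8, -0.045 m is -0.72, 0.067 rad / 3.1416 = 0.0213.

```bash
echo '[[0,0,-0.64,0],[0,0,-0.72,0.021],[-0.32,0,0,0.021],[-0.8,0,0,0.0213],[0,0,0,0]]' > m.json && python3 jog.py m.json | grep -E "pos|grip"; python3 go.py .4557 -.117 .06 -.122 f
```

```text
tool_pos: [0.4386, 0.0212, 0.0802]
grip_force: 73.4
turn -0.0037 then dx -0.1351 dy 0.0338 dz 0.0202  psi 1.445 q [-0.0076 -0.0327  2.2354 -0.0012  0.9412  0.1188] 9.875
```

Scaled: -0.05 m is -0.8, -0.035 m is -0.56.

```bash
echo '[[-0.8,0.192,0,0],[-0.8,0.192,0,0],[-0.56,0.16,0.16,0],[0,0,0.16,0],[0,0,0,0]]' > m.json && python3 jog.py m.json | grep -E "pos|grip"; python3 go.py .4557 -.117 .012 -.122 f
```

```text
tool_pos: [0.4555, -0.1133, 0.0594]
grip_force: 73.2
turn -0.0003 then dx -0.0036 dy 0.0007 dz 0.0474  psi 1.448 q [-0.2973  0.0586  2.1893  0.0008  0.8986 -0.1755] 10.5
```

Scaled: 0.025 m is 0.4, 0.016 m is 0.256.

```bash
echo '[[-0.0576,0.016,0.4,0],[0,0,0.256,0],[0,0,0,0]]' > m.json && python3 jog.py m.json | grep -E "pos|force"; echo '[[0,0,0.064,0],[0,0,0,0]]' > m.json && python3 jog.py m.json | grep -E "pos|force"; python3 go.py .4557 -.117 .012 -.122 f
```

```text
tool_pos: [0.4561, -0.1167, 0.0187]
wrist_force: [-0.5, 0.5, -4.9]
grip_force: 73.1
tool_pos: [0.4586, -0.1182, 0.0168]
wrist_force: [-0.1, 0.3, -3.8]
grip_force: 73.3
turn 0.0003 then dx 0.0008 dy -0.0030 dz 0.0048  psi 1.449 q [-0.3048  0.131   2.2092  0.      0.8006 -0.1832] 11.125
```

Scaled: -0.003 m is -0.048.

```bash
echo '[[0,-0.048,0.048,0],[0,0,0,0]]' > m.json && python3 jog.py m.json | grep -E "pos|force"; echo '[[0,0,0.032,0],[0,0,0,0]]' > m.json && python3 jog.py m.json | grep -E "pos|force"
```

```text
tool_pos: [0.4546, -0.1178, 0.0133]
wrist_force: [-0.4, 0.0, -5.8]
grip_force: 73.3
tool_pos: [0.4551, -0.1179, 0.0113]
wrist_force: [0.7, 0.0, -4.7]
grip_force: 73.3
```

Scaled: -0.005 m is -0.08, 0.001 m is 0.016.

```bash
echo '[[0,0,0.016,0],[-0.08,0,0,0],[-0.048,0,0,0],[0,0,0,0]]' > m.json && python3 jog.py m.json | grep -E "pos|force"; echo '[[-0.032,0,0,0],[-0.032,0,0,0],[0,0,0,0]]' > m.json && python3 jog.py m.json | grep -E "pos|force"; echo '[[-0.032,0,0,0],[0,0,0,0]]' > m.json && python3 jog.py m.json | grep -E "pos|force"
```

```text
tool_pos: [0.4553, -0.1262, 0.0112]
wrist_force: [-0.1, 3.5, 4.5]
grip_force: 74.6
tool_pos: [0.4548, -0.1294, 0.0111]
wrist_force: [1.7, 5.6, 5.6]
grip_force: 74.7
tool_pos: [0.4547, -0.1304, 0.0112]
wrist_force: [2.3, 11.5, 7.0]
grip_force: 74.8
```

Scaled: -0.002 m is -0.032.

```bash
echo '[[-0.032,0,0,0],[0,0,0,0]]' > m.json && python3 jog.py m.json | grep -E "pos|force"; echo '[[-0.032,0,0,0],[0,0,0,0]]' > m.json && python3 jog.py m.json | grep -E "pos|force"
```

```text
tool_pos: [0.4547, -0.1305, 0.0112]
wrist_force: [3.3, 21.4, 7.8]
grip_force: 75.0
tool_pos: [0.4547, -0.1306, 0.0113]
wrist_force: [5.4, 28.9, 10.5]
grip_force: 75.4
```

Tight: 29 N of push with no further motion, and the position agrees with lower_place to about 1 mm. I'll release, rise and look.

Scaled: 0.005 m is 0.08.

```bash
echo '[[0.08,0,0,0],[0,0,0,0]]' > m.json && python3 jog.py m.json | grep -E "force"; echo '[[0,0,0,0],[0,0,0,0],[0,0,0,0]]' > m.json && python3 jog.py m.json 1.0 | grep -E "pos|force|width"
echo '[[0,0,-0.64,0],[0,0,-0.8,0],[0.96,0,0,0],[0.96,0,0,0],[0.96,0,0,0]]' > m.json && python3 jog.py m.json |grep pos; echo '[[0.96,0,0,0],[0.96,0,0,0]]' > m.json && python3 jog.py m.json | grep pos
python3 - <<'E'
from workcell import bot, eyes, finish_job;import cv2,numpy as np
t=eyes.read_camera("top")[:,:,::-1];cv2.imwrite("pics/q1_top.png",t)
cv2.imwrite("pics/q1.png",cv2.resize(t[275:350,355:455],None,fx=8,fy=8,interpolation=cv2.INTER_CUBIC))
E
```

```text
wrist_force: [1.2, 6.3, 5.5]
grip_force: 74.8
tool_pos: [0.4533, -0.1312, 0.0101]
wrist_force: [0.1, 0.6, -0.3]
width: 1.005
grip_force: 0.0
tool_pos: [0.4758, 0.049, 0.1007]
tool_pos: [0.4902, 0.1686, 0.1004]
```

View pics/q1.png

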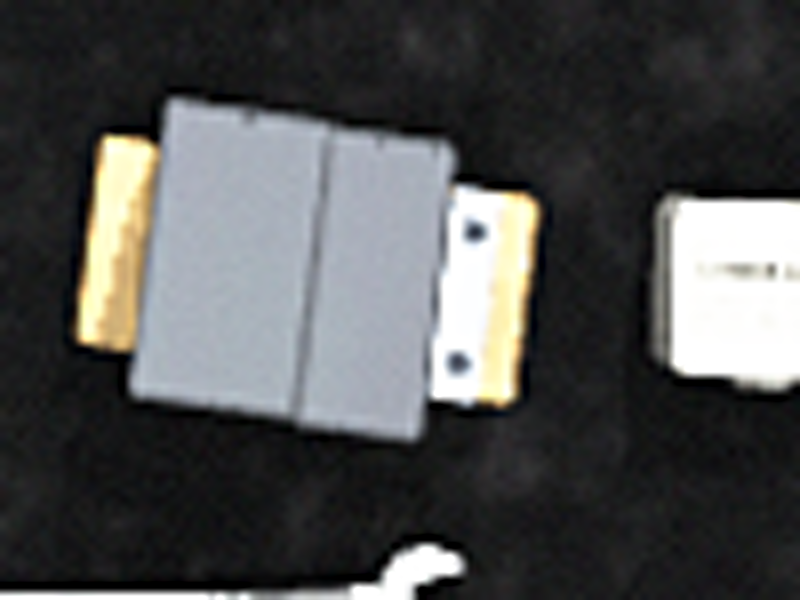

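The lower pair is tight, level and even: seam from (328,125) to (297,420), with both ends in line. Next is ingot_c.

Scaled: 0.06 m is 0.96, -0.02 m is -0.32, 0.05 rad / 3.1416 = 0.0159.

```bash
python3 - <<'E'
from geo import *
q=np.array([(170,97),(455,150),(420,440),(130,397)],float);q=(q+.5)/8-.5+[355,275]
K=CI["top"]["intrinsics"];E=CI["top"]["extrinsics"]
r=np.c_[(q-K[:2,2])/K[0,0],np.ones(4)]@E[:3,:3].T
P=E[:3,3]+r*((.046-E[2,3])/r[:,2])[:,None];print(P,P.mean(0));e=P[0]-P[3];print(np.arctan2(e[1],e[0]))
ey=np.array([.1217,.9926]);print("centre",P.mean(0)[:2]-.0025*ey)
E
python3 go.py .4662 .2955 .06 -.173 f
echo '[[0.96,0,0,0.0159],[0.96,-0.32,0,0],[0,-0.32,0.32,0],[0,0,0.32,0],[0,0,0,0]]' > m.json && python3 jog.py m.json 1.0 | grep pos;python3 go.py .4662 .2955 -.003 -.173 f
```

```text
[[ 0.4913 -0.1154  0.046 ]
 [ 0.48   -0.1833  0.046 ]
 [ 0.4119 -0.1752  0.046 ]
 [ 0.4208 -0.1066  0.046 ]] [ 0.451  -0.1451  0.046 ]
-0.12500305613926174
centre [ 0.4507 -0.1476]
turn 0.0528 then dx 0.1141 dy -0.0455 dz 0.0410  psi 1.451 q [0.292  0.0931 2.0606 0.005  0.9835 0.4094] 14.8
tool_pos: [0.4665, 0.2906, 0.0583]
turn 0.0016 then dx 0.0047 dy -0.0011 dz 0.0613  psi 1.399 q [ 0.512   0.2034  2.0251 -0.0003  0.9177  0.6836] 15.425
```

Scaled: 0.03 m is 0.48, 0.02 m is 0.32.

```bash
echo '[[0.0752,-0.016,0.48,0],[0,0,0.32,0],[0,0,0.176,0],[0,0,0,0]]' > m.json && python3 jog.py m.json 1.0 | grep -E "pos|force";python3 go.py .4662 .2955 -.003 -.173 f
```

```text
tool_pos: [0.4682, 0.296, -0.0008]
wrist_force: [-0.1, -0.3, -0.6]
grip_force: 0.0
turn 0.0003 then dx -0.0009 dy -0.0019 dz 0.0022  psi 1.398 q [ 0.5188  0.2934  2.0471 -0.      0.802   0.6916] 15.925
```

Scaled: -0.002 m is -0.032, -0.001 m is -0.016.

```bash
echo '[[-0.016,-0.032,0,0],[0,0,0,0],[0,0,0,0],[0,0,0,0]]' > m.json && python3 jog.py m.json 0.0 60| grep -E "pos|force|width"
echo '[[0,0,-0.64,0],[0,0,-0.8,0],[0,0,-0.8,0],[-0.8,0,0,0],[-0.8,0,0,0]]' > m.json && python3 jog.py m.json | grep -E "pos|grip"
echo '[[-0.8,0,0,0],[-0.8,0,0,0],[-0.8,0,0,0.0477],[0,0,0,0.0541],[0,0,0,0.0541]]' > m.json && python3 jog.py m.json | grep -E "pos|grip"
echo '[[0,0,0,0.0541],[0,0,0,0.0541],[0,0,0,0.0541],[0,0,0,0.0541],[0,0,0,0.0541]]' > m.json && python3 jog.py m.json | grep -E "pos|grip"
python3 go.py .4700 -.1501 .12 -1.693 f
```

```text
tool_pos: [0.4671, 0.2964, 0.0009]
wrist_force: [-0.4, -1.0, 5.9]
width: 0.805
grip_force: 71.9
tool_pos: [0.4482, 0.1965, 0.1394]
grip_force: 72.2
tool_pos: [0.4217, 0.0486, 0.1382]
grip_force: 72.2
tool_pos: [0.4217, 0.0496, 0.1381]
grip_force: 72.2
turn 0.1755 then dx 0.0722 dy 0.1923 dz 0.0181  psi 0.053 q [ 0.0583 -0.1395  2.211   0.      1.0727  1.5758] 18.3
```

Scaled: 0.05 m is 0.8, 0.042 m is 0.672, 0.1755 rad / 3.1416 = 0.0559.

```bash
echo '[[0,0,0,0.0559],[0.32,0.8,0,0],[0.32,0.8,0,0],[0.32,0.8,0,0],[0.192,0.672,0,0]]' > m.json && python3 jog.py m.json | grep -E "pos|grip"; echo '[[0,0,0.48,0],[0,0,0,0]]' > m.json && python3 jog.py m.json | grep -E "pos|grip"; python3 go.py .4700 -.1501 .05 -1.693 f
```

```text
tool_pos: [0.4718, -0.151, 0.1383]
grip_force: 72.3
tool_pos: [0.4685, -0.1486, 0.1058]
grip_force: 72.0
turn 0.0042 then dx 0.0017 dy 0.0013 dz 0.0558  psi -0.118 q [-0.3579  0.0393  2.1083  0.0002  1.003   1.3308] 19.175
```

Scaled: 0.03 m is 0.48, 0.022 m is 0.352, 0.004 rad / 3.1416 = 0.0013.

```bash
echo '[[0.032,0.016,0.48,0.0013],[0,0,0.352,0],[0,0,0,0]]' > m.json && python3 jog.py m.json | grep -E "pos|force"; echo '[[0,0,0.032,0],[0,0,0,0]]' > m.json && python3 jog.py m.json | grep -E "pos|force"; python3 go.py .4700 -.1501 .047 -1.693 f
```

```text
tool_pos: [0.4719, -0.1492, 0.0557]
wrist_force: [-0.4, -0.5, -4.4]
grip_force: 72.0
tool_pos: [0.4753, -0.1508, 0.0566]
wrist_force: [0.4, 1.1, -4.4]
grip_force: 72.1
turn 0.0020 then dx -0.0053 dy -0.0001 dz 0.0096  psi -0.120 q [-0.3572  0.1119  2.137   0.      0.8906  1.3338] 19.8
```

Scaled: 0.006 m is 0.096, -0.005 m is -0.08.

```bash
echo '[[-0.08,0,0.096,0],[0,0,0,0],[0,0,0,0]]' > m.json && python3 jog.py m.json | grep -E "pos|force"; python3 go.py .4700 -.1501 .047 -1.693 f
```

```text
tool_pos: [0.4691, -0.1501, 0.0493]
wrist_force: [-0.4, 0.4, -3.8]
grip_force: 72.2
turn 0.0014 then dx 0.0009 dy -0.0001 dz 0.0023  psi -0.121 q [-0.3603  0.1132  2.1522  0.      0.8762  1.3314] 20.175
```

Scaled: 0.002 m is 0.032, 0.001 m is 0.016.

```bash
echo '[[0.016,0,0.032,0],[0,0,0,0]]' > m.json && python3 jog.py m.json | grep -E "pos|force"; echo '[[0,0,0.016,0],[0,0,0,0]]' > m.json && python3 jog.py m.json | grep -E "pos|force"; python3 go.py .4700 -.1501 .047 -1.693 f
```

```text
tool_pos: [0.4704, -0.1503, 0.0473]
wrist_force: [-0.5, -0.0, -4.4]
grip_force: 72.2
tool_pos: [0.4705, -0.1503, 0.0468]
wrist_force: [-1.9, 0.6, 0.8]
grip_force: 72.8
turn 0.0015 then dx -0.0005 dy -0.0002 dz -0.0002  psi -0.121 q [-0.3597  0.1192  2.1511 -0.0001  0.871   1.3319] 20.675
```

Landed at the expected height. Now I release, rise, turn the tool and go to the last ingot.

Scaled: -0.05 m is -0.8, -0.03 m is -0.48.

```bash
echo '[[0,0,0,0],[0,0,0,0],[0,0,0,0],[0,0,-0.48,0],[0,0,-0.8,0]]' > m.json && python3 jog.py m.json 1.0 | grep -E "pos|force|width"
echo '[[0,0,-0.48,-0.0554],[0,0,0,-0.0554],[0,0,0,-0.0554],[0,0,0,-0.0554],[0,0,0,-0.0554]]' > m.json && python3 jog.py m.json 0.3 | grep -E "pos"
echo '[[0,0,0,-0.0554],[0,0,0,-0.0554],[0,0,0,-0.0554],[0,0,0,-0.0554],[0,0,0,-0.0554]]' > m.json && python3 jog.py m.json | grep -E "pos"
python3 go.py .435 .148 .08 .047 f
```

```text
tool_pos: [0.4684, -0.1496, 0.1252]
wrist_force: [1.4, -0.2, -0.1]
width: 1.002
grip_force: 0.0
tool_pos: [0.4704, -0.1503, 0.1565]
tool_pos: [0.4704, -0.1503, 0.1564]
turn 0.0072 then dx 0.2996 dy -0.0213 dz 0.0764  psi 1.625 q [-0.3597 -0.0198  2.0644  0.      1.0967 -0.4139] 22.55
```

Scaled: 0.06 m is 0.96, 0.058 m is 0.928.

```bash
echo '[[0.96,-0.064,0,0],[0.96,-0.064,0,0],[0.96,-0.064,0,0],[0.96,-0.064,0.32,0],[0.928,-0.08,0.48,0]]' > m.json && python3 jog.py m.json 0.3 | grep -E "pos"; echo '[[0,0,0.32,0],[0,0,0.32,0],[0,0,0,0],[0,0,0,0]]' > m.json && python3 jog.py m.json | grep -E "pos";
python3 go.py .435 .150 .028 .047 f
```

```text
tool_pos: [0.4364, 0.1453, 0.1091]
tool_pos: [0.4359, 0.1429, 0.0687]
turn 0.0012 then dx 0.0071 dy -0.0006 dz 0.0407  psi 1.619 q [ 0.2626  0.0207  2.208  -0.      0.912   0.2144] 23.675
```

Scaled: 0.022 m is 0.352, 0.019 m is 0.304.

```bash
echo '[[0,0,0.352,0],[0,0,0.304,0],[0,0,0,0]]' > m.json && python3 jog.py m.json | grep -E "pos|force"; echo '[[0.096,0,0,0],[0.064,0,0,0],[0.048,0,0,0],[0,0,0,0]]' > m.json && python3 jog.py m.json | grep -E "pos|force"
```

```text
tool_pos: [0.4349, 0.1425, 0.0268]
wrist_force: [-0.1, -0.1, -0.1]
grip_force: 0.0
tool_pos: [0.4349, 0.1563, 0.0274]
wrist_force: [0.0, 0.2, 0.6]
grip_force: 0.0
```

Scaled: 0.004 m is 0.064, 0.003 m is 0.048.

```bash
echo '[[0.064,0,0,0],[0.048,0,0,0]]' > m.json && python3 jog.py m.json | grep -E "pos|force"; echo '[[0.032,0,0,0]]' > m.json && python3 jog.py m.json | grep -E "pos|force"
```

```text
tool_pos: [0.4343, 0.1631, 0.027]
wrist_force: [-0.0, 0.1, 0.3]
grip_force: 0.0
tool_pos: [0.4342, 0.1649, 0.0269]
wrist_force: [0.3, -2.5, 1.1]
grip_force: 1.3
```

Contact is made, so now the same arc as before. I then pull back out of view and fit by image code.

Scaled: 0.0078 m is 0.1248, 0.0068 m is 0.1088.

```bash
echo '[[0.032,0,0,0],[0.1088,0,-0.104,0],[0.1248,0,-0.072,0]]' > m.json && python3 jog.py m.json| grep -E "pos|force"
echo '[[0.1328,0,-0.04,0],[0.1376,0,-0.016,0],[0,0,0,0]]' > m.json && python3 jog.py m.json| grep -E "pos|force"
echo '[[-0.32,0,-0.48,0],[-0.8,0,-0.64,0],[-0.96,0,-0.32,0],[-0.96,0,0,0],[-0.96,0,0,0]]' > m.json && python3 jog.py m.json 1.0 | grep pos
python3 - <<'E'
from ifit import *
im={n:gray(n) for n in("top","side")}
for m in("up","flank","down"):print(m,*[min((ifit({n:im[n]},m,[.434,y,.047]) for y in(.21,.22,.23)),key=lambda t:t[1]) for n in im])
[cv2.imwrite(f"pics/h_{n}.png",im[n].astype(np.uint8)) for n in im]
E
```

```text
tool_pos: [0.4334, 0.1821, 0.0384]
wrist_force: [0.1, -0.6, 0.3]
grip_force: 0.2
tool_pos: [0.4327, 0.1993, 0.0417]
wrist_force: [0.3, 0.7, -0.1]
grip_force: 0.0
tool_pos: [0.4448, -0.0513, 0.131]
up (array([0.4315, 0.2254, 0.0328]), np.float64(288.4629211425781)) (array([0.433 , 0.2227, 0.0537]), np.float64(361.20098876953125))
flank (array([0.4321, 0.2227, 0.0336]), np.float64(422.8660583496094)) (array([0.4328, 0.2222, 0.0621]), np.float64(453.8376770019531))
down (array([0.4322, 0.2195, 0.0362]), np.float64(74.67000579833984)) (array([0.4335, 0.2186, 0.0505]), np.float64(364.2455749511719))
```

The image fit says upside down clearly (residual 75, against 288 upright and 423 on a flank), at (0.4335, 0.219). I'll grasp it.

Scaled: 0.06 m is 0.96, 0.03 m is 0.48.

```bash
echo '[[0.96,0,0,0],[0.96,0,0,0],[0.96,0,0,0],[0.96,0,0.48,0],[0.48,0,0.48,0]]' > m.json && python3 jog.py m.json 1.0 | grep pos; echo '[[0,0,0,0],[0,0,0,0]]' > m.json && python3 jog.py m.json | grep pos;python3 go.py .4335 .219 -.002 .045 f
```

```text
tool_pos: [0.4315, 0.2197, 0.0723]
tool_pos: [0.4315, 0.2161, 0.0725]
turn 0.0045 then dx 0.0028 dy 0.0021 dz 0.0745  psi 1.620 q [ 0.413   0.0615  2.1569 -0.0004  0.9239  0.3637] 27.275
```

Scaled: 0.03 m is 0.48, 0.01 m is 0.16.

```bash
echo '[[0.048,0.032,0.48,0],[0,0,0.48,0],[0,0,0.16,0],[0,0,0,0]]' > m.json && python3 jog.py m.json 1.0 | grep -E "pos|force";python3 go.py .4335 .219 -.003 .045 f
```

```text
tool_pos: [0.4339, 0.2186, 0.0027]
wrist_force: [-0.2, -0.2, 0.4]
grip_force: 0.0
turn 0.0022 then dx 0.0004 dy -0.0004 dz 0.0057  psi 1.618 q [ 0.4154  0.1767  2.1897 -0.0001  0.7753  0.3683] 27.775
```

```bash
echo '[[0,0,0.064,0],[0,0,0,0]]' > m.json && python3 jog.py m.json | grep -E "pos|force"; echo '[[0,0,0,0],[0,0,0,0],[0,0,0,0],[0,0,0,0]]' > m.json && python3 jog.py m.json 0.0 60| grep -E "pos|force|width"
echo '[[0,0,-0.64,0],[0,0,-0.8,0],[0,0,-0.8,0],[-0.8,0,0,0],[-0.8,0,0,0]]' > m.json && python3 jog.py m.json | grep -E "pos|grip"
echo '[[-0.8,0,0,0],[-0.8,0,0,0.0554],[0,0,0,0.0554],[0,0,0,0.0554],[0,0,0,0.0554]]' > m.json && python3 jog.py m.json | grep -E "pos|grip"
echo '[[0,0,0,0.0554],[0,0,0,0.0554],[0,0,0,0.0554],[0,0,0,0.0554],[0,0,0,0.0554]]' > m.json && python3 jog.py m.json | grep -E "pos|grip"
python3 go.py .4343 -.1459 .12 -1.693 f
```

```text
tool_pos: [0.4344, 0.2195, -0.0008]
wrist_force: [-0.7, -0.6, -0.3]
grip_force: 0.0
tool_pos: [0.4342, 0.2196, -0.0007]
wrist_force: [-0.8, -1.0, 5.7]
width: 0.805
grip_force: 70.3
tool_pos: [0.4382, 0.1187, 0.1386]
grip_force: 72.4
tool_pos: [0.442, 0.0192, 0.1371]
grip_force: 72.3
tool_pos: [0.442, 0.0196, 0.1371]
grip_force: 72.3
turn 0.1700 then dx 0.0125 dy 0.1652 dz 0.0171  psi 0.048 q [-0.012  -0.1008  2.1792 -0.      1.0657  1.511 ] 30.4
```

Scaled: 0.05 m is 0.8, 0.015 m is 0.24, 0.17 rad / 3.1416 = 0.0541.

```bash
echo '[[0,0,0,0.0541],[0.048,0.8,0,0],[0.048,0.8,0,0],[0.064,0.8,0,0],[0.032,0.24,0,0]]' > m.json && python3 jog.py m.json | grep -E "pos|grip"; echo '[[0,0,0.48,0],[0,0,0,0],[0,0,0,0]]' > m.json && python3 jog.py m.json | grep -E "pos|grip"; python3 go.py .4343 -.1459 .06 -1.693 f
```

```text
tool_pos: [0.4349, -0.1477, 0.1375]
grip_force: 72.5
tool_pos: [0.4358, -0.1451, 0.1083]
grip_force: 72.2
turn 0.0062 then dx -0.0014 dy 0.0010 dz 0.0483  psi -0.116 q [-0.3758 -0.0321  2.1746  0.0002  1.0001  1.3108] 31.4
```

Scaled: 0.025 m is 0.4, 0.02 m is 0.32, 0.005 rad / 3.1416 = 0.0016.

```bash
echo '[[-0.024,0.016,0.4,0.0016],[0,0,0.32,0],[0,0,0,0],[0,0,0,0]]' > m.json && python3 jog.py m.json | grep -E "pos|force"; python3 go.py .4343 -.1459 .048 -1.693 f
```

```text
tool_pos: [0.4356, -0.1467, 0.0647]
wrist_force: [1.0, -0.4, -4.0]
grip_force: 72.2
turn 0.0011 then dx -0.0014 dy -0.0006 dz 0.0167  psi -0.121 q [-0.3791  0.0275  2.2099  0.0001  0.902   1.3127] 31.9
```

Scaled: 0.008 m is 0.128, 0.006 m is 0.096.

```bash
echo '[[-0.024,0,0.128,0],[0,0,0.096,0],[0,0,0,0],[0,0,0,0]]' > m.json && python3 jog.py m.json | grep -E "pos|force"; python3 go.py .4343 -.1459 .0455 -1.693 f
```

```text
tool_pos: [0.4329, -0.1465, 0.0493]
wrist_force: [0.6, 0.2, -4.2]
grip_force: 72.4
turn 0.0004 then dx 0.0013 dy -0.0007 dz 0.0038  psi -0.122 q [-0.3807  0.0479  2.2237  0.      0.8701  1.3119] 32.4
```

Scaled: 0.0025 m is 0.04, -0.0006 m is -0.0096.

```bash
echo '[[0,-0.0096,0.04,0],[0,0,0,0]]' > m.json && python3 jog.py m.json | grep -E "pos|force"; echo '[[0,0,0.016,0],[0,0,0,0]]' > m.json && python3 jog.py m.json | grep -E "pos|force"; echo '[[0.0192,0,0,0],[0,0,0,0],[0,0,0,0]]' > m.json && python3 jog.py m.json | grep -E "pos|force"
```

```text
tool_pos: [0.4329, -0.1458, 0.0467]
wrist_force: [0.5, -0.3, -5.2]
grip_force: 72.4
tool_pos: [0.4329, -0.1458, 0.0458]
wrist_force: [0.9, -0.2, -4.6]
grip_force: 72.4
tool_pos: [0.4342, -0.146, 0.0459]
wrist_force: [0.3, 1.1, -3.8]
grip_force: 72.4
```

Scaled: 0.0008 m is 0.0128.

```bash
for i in 1; do echo '[[0.0128,0,0,0],[0,0,0,0],[0,0,0,0]]' > m.json && python3 jog.py m.json | grep -E "pos|wrist"; done; echo '[[0.0096,0,0.0048,0],[0,0,0,0],[0,0,0,0]]' > m.json && python3 jog.py m.json | grep -E "pos|wrist"; echo '[[0.0096,0,0,0],[0,0,0,0],[0,0,0,0]]' > m.json && python3 jog.py m.json | grep -E "pos|wrist"
```

```text
tool_pos: [0.435, -0.1461, 0.0458]
wrist_force: [-0.2, -0.1, -4.7]
tool_pos: [0.435, -0.146, 0.0454]
wrist_force: [-3.3, 0.7, -2.5]
tool_pos: [0.4359, -0.1461, 0.0454]
wrist_force: [-3.3, 0.5, -2.2]
```

Contact with c came at a pitch of 35.8 mm, and pushing on closed the gap at a steady 3 N. I'll set it down, release, retreat and look.

Scaled: 0.0008 m is 0.0128.

```bash
echo '[[0,0,0.0128,0],[0,0,0,0]]' > m.json && python3 jog.py m.json | grep -E "pos|wrist"; echo '[[0,0,0,0],[0,0,0,0],[0,0,0,0],[0,0,-0.32,0],[0,0,-0.8,0]]' > m.json && python3 jog.py m.json 1.0 | grep -E "pos|wrist|width"
echo '[[0,0,-0.48,0],[0,-0.96,0,0],[0,-0.96,0,0],[0,-0.96,0,0],[0,-0.96,0,0]]' > m.json && python3 jog.py m.json | grep pos
echo '[[0,-0.96,0,0],[0,-0.64,0,0],[0,0,0,0]]' > m.json && python3 jog.py m.json | grep -E "pos|wrist"
python3 - <<'E'
from workcell import bot, eyes, finish_job;import cv2,numpy as np
t=eyes.read_camera("top")[:,:,::-1];s=eyes.read_camera("side")[:,:,::-1];cv2.imwrite("pics/r_top.png",t);cv2.imwrite("pics/r_side.png",s)
R=lambda im,x,y,w,h,k:cv2.resize(im[y:y+h,x:x+w],None,fx=k,fy=k,interpolation=cv2.INTER_CUBIC)
cv2.imwrite("pics/r.png",np.hstack([R(t,360,275,90,90,6),R(s,205,240,43,90,6)]))
E
```

```text
tool_pos: [0.4359, -0.1461, 0.0453]
wrist_force: [-5.7, 1.3, 3.0]
tool_pos: [0.4341, -0.1454, 0.1131]
wrist_force: [0.7, -0.1, 0.9]
width: 1.003
tool_pos: [0.4659, 0.0939, 0.1453]
tool_pos: [0.478, 0.194, 0.1451]
wrist_force: [-0.6, -0.8, -0.8]
```

View pics/r.png

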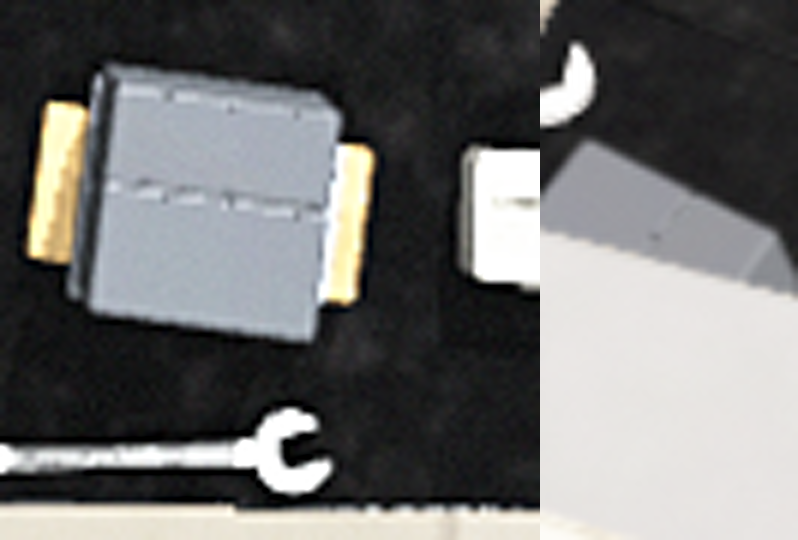

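The last picture shows the upper pair crosswise, nested and level: the seam runs (110,188) to (320,212) and is thin and straight. The stack's sides are even, and the spanner, box, timer and jar are undisturbed. Handing in.

```bash
python3 -c "
from workcell import bot, eyes, finish_job
print(finish_job(), bot.read_state()['time'])"
```

```text
the job is handed in; nothing more can be done
the job is handed in; nothing more can be done
```

The stack is finished in two nested layers, the lower pair tight to the fence, and handed in at about 36 s of the 72 s allowed; I left the bystanders alone, and no verdict came back.

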